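Seat the sample carousel on its drive studs

TASK

The sample carousel has been set back on the changer's hub but is riding up on the three drive studs. Turn it on the hub, by pushing one of its lift posts round, until its three red-ringed holes drop over the studs, which red lines on the deck mark (any of the three ways will do), and press down on its middle cap so that it is fully home, flat on the hub. Do not lift it off or force it, and leave the cassettes and jars where they stand.

Things in the scene. Friction and masses are not known exactly. Their poses are not given: they have to be found in the camera images.
- carousel_bore (a point): The sample carousel: a loose 0.6 to 0.85 kg aluminium disc, 200 mm across, 8 mm thick, with a grey cap over its middle. This point is the centre of its underside; z is its axis, up. It starts resting on the tips of the hub's three studs, 16 mm above the hub's face, and turns there at about 1 to 4 N on a post. Six white-rimmed 36 mm sample apertures lie 78 mm from the axis.
- hole_0 (a point): Stud hole on the carousel's own +x side, 50 mm from the axis, 16 mm wide, right through the disc and ringed in red, with a short red line at the disc's rim outside it; this point is its centre at the underside. Two more such holes lie 120 and 240 degrees round, so the three are alike and any of them may go over any stud.
- post_a (a point): Lift post for pushing: a fixed upright steel rod on the carousel's own +x side, 84 mm from the axis, 14 mm thick, standing 45 mm up from the disc's top (8 to 53 mm above the underside). This point is on its centreline, 40 mm above the underside. Axes as the carousel's.
- post_b (a point): The other lift post, on the carousel's own -x side; same size, point likewise 40 mm above the underside.
- cap_top (a point): Middle of the flat top of the carousel's cap (60 mm wide, with a blue spot; cap 68 mm wide), 32 mm above the underside: the place to press. With the holes over the studs the carousel drops 6 to 9 mm and hangs there, tilted by some 2 degrees, on sprung pads on the spigot; about 5 to 10 N straight down on the cap slides it the rest of the way, level, and it stays there.
- hub_face (a point): Drive hub, fixed to the blue changer housing: centre of the top face of its steel flange (128 mm wide), z up. The deck lies 12 mm below this point, the table 102 mm below. A spigot 28 mm wide and 24 mm high stands here inside the carousel's 29.5 mm bore, so the carousel turns about it with little play. When home, the carousel's underside lies on this face.
- stud_0 (a point): Tip of the fixed ball-nosed stud on the hub's own +x side: 50 mm from the axis, 12 mm thick, 16 mm above the hub's face. Two more stand 120 and 240 degrees round. Outside each a red line marks the deck, just beyond the disc's rim. The disc starts 25 to 95 degrees anticlockwise (from above) of a match: turn it either way. It starts to sink 8 degrees short, drops by 3 degrees; the studs then stop it.
- cassette_a_mid (a point): Steel sample cassette, upright cylinder 50 mm wide and 40 mm high, loose on the white wipe on the deck, to the -y side of the carousel; point at its centre. z up. A bystander.
- cassette_b_mid (a point): Steel sample cassette 50 mm wide and 34 mm high, as above.
- cassette_c_mid (a point): Steel sample cassette 50 mm wide and 40 mm high, as above.
- jar_a_mid (a point): Clear-walled sample jar with white lid, 64 mm wide, 70 mm high, loose on the table; point at half height. A bystander.
- jar_b_mid (a point): A second jar, the same.

How it is judged (in metres and radians):
At the end, for the whole second after the job is handed in: The carousel is fully home over the studs: its underside is less than 2.5 mm above the hub's face, its axis within 4 mm of the hub's, flat within 0.025 rad, right way up, at rest (z of carousel_bore in the frame of hub_face below 0.0025 m and horizontal distance between carousel_bore and hub_face below 0.004 m and angle between the z axis of carousel_bore and the z axis of hub_face, either way round below 0.025 rad and angle between carousel_bore's own z axis and vertical below 0.1 rad and linear speed of carousel below 0.01 m/s); the robot touches nothing.
It fails at once if the carousel is lifted off or tipped up from the hub (underside more than 35 mm above the face, or tilted more than 0.25 rad) (z of carousel_bore in the frame of hub_face above 0.035 m or angle between carousel_bore's own z axis and vertical above 0.25 rad).
It fails at once if the carousel is forced: the arm or gripper bears on it with more than 60 N (contact force between any of the fingers, the arm and carousel above 60 N).
It fails at once if a cassette or jar is shifted by more than 25 mm (distance of any of cassette_a_mid, cassette_b_mid, cassette_c_mid, jar_a_mid, jar_b_mid from where it was at the start of the episode above 0.025 m).
It also fails if it takes over 48 s, if anything falls off the work surface, if the arm or the gripper's body presses on something with over 40 N, if the wrist force passes 120 N, or if a joint passes its speed limit or range.

ROBOT

A 7-joint arm with a two-finger parallel gripper is mounted at the origin on the work surface. World frame = base frame: x ahead of the robot, y to its left, z up, the work surface at z = 0. Lengths are in mm, angles in rad, forces in N, time in s.
With the tool pointing down it reaches from about 400 to 850 mm from the base axis. Payload 6.9 kg.
Tool frame: the origin (TCP) lies at the very end of the fingers, on their centre line; the grasp point (between the pads) lies 19 mm behind it; z points along the fingers, y is the line along which they close (so a half turn about z gives the same grasp; the last joint's range is limited). The gripper opens to 85 mm and grips with 20 to 120 N. Pads are 22 mm wide; open, the fingers measure 114 mm over their backs; the gripper's body (76 mm by 85 mm) begins 54 mm behind the grasp point. The pads swing forward as they close: fully open they stand 13 mm farther back than shut.
Start: joints at [1.421, 0.507, -0.238, 1.5, 0.126, 1.149, -0.155], TCP at [157.503, -604.817, 203.175] pointing down, gripper open.
Joint ranges: [-3.08, 3.08], [-0.24, 2.05], [-1.43, 1.35], [0, 2.5], [-1.52, 4.66], [0.17, 1.96], [-2.89, 2.89]. Speed limits (rad/s): [2.39, 2.39, 3.14, 3.14, 3.14, 3.14, 3.14].

INTERFACE

Orientations are given as [roll, pitch, yaw] about the fixed x, y, z axes, in that order (R = Rz(yaw) Ry(pitch) Rx(roll)).
In Python, from station import * gives the robot as it stands.
- The arm moves only by the tool jog_arm, never from a script. Its argument "targets" is a list of rows, each an object of numbers: "tx", "ty", "tz": the shift along the tool's x, y, z normalised to -1 to 1, where 1 is 0.3 m; "ax", "ay", "az": the turn, a rotation vector about the tool's x, y, z normalised to -1 to 1, where 1 is pi rad. A call has 1 to 10 rows; each row shifts and turns the commanded pose from where the row before left it, along the tool's axes as they then stand; what a row does not reach is not made up. A row lasts 1/10 s, in which the tool goes at most 50 mm and 8.59 degrees, less where a joint would pass 70% of its speed; a pose out of reach is approached as far as the arm can. A call with a number of a shift or a turn outside -1 to 1 is refused whole. A call with a gripper value outside its range is refused whole. "grip" is the finger opening in mm, from 0 to 85.4, set as the call begins (left out, the last holds). The fingers move at their own pace and stop on an object; "newtons" is the grip in N (left out, the last holds). Time passes only in rows, so rows that do not move let the fingers close. It gives the time, the measured TCP pose, the force and the opening at its end, in the units of the state.
- get_obs(): the state, without advancing time (a new reading comes with each control period).
- capture(name): name is "scene" or "top" or "wrist"; returns a dict with "frame" (480x640x3 uint8, red, green, blue), "K" (3x3 intrinsics, pixels), "dist_coeffs" ([k1, k2, p1, p2, k3] as OpenCV has them; the pictures are not rectified), "rvec" (rotation vector, rad) and "tvec" (3), from world to camera coordinates, as OpenCV has them; the wrist camera has in their place "tool_from_camera" (4x4, takes a point from camera to tool coordinates, whose origin is the TCP and whose axes are the flange's). Camera axes: x right, y down, z forward; pixel columns grow to the right and rows downward; lengths in mm; the calibration is good to about 2 mm. A picture is of the moment at which its call begins: read the wrist's pose just before it. There is no depth.
- hand_in(): hands the job in, once; it reports no verdict.
Trained networks look in a picture, given as the dict that the camera call returned (one of the last four; its "shot" number tells which), for a name from the list of things; names that differ only in an ending like _2 or _b are one class to them, and where a whole thing is asked for, a point or a joint stands for the part that bears it (a point fixed in the world has none). Each returns a list of dicts, best first, with "p" (0 to 1); they miss things now and then, are a little off and sometimes report something else, mostly with a low value. They report only what shows in the picture. A call takes as long as a camera call.
- search_frame(picture, name): "box" ([centre column, centre row, width, height] in pixels, round what is visible of it).
- regions_of(picture, name): "region" (480x640 bool, what is visible of it) and "box" ([centre column, centre row, width, height] in pixels, round what is visible of it).
- mark_of(picture, name): "location" ([row, column] in pixels: a listed point, or the origin of a listed thing).
The state is a dict: "time": time; "joints": joint angles; "dq": joint speeds; "joint_torque": joint torques, N m; "eef_pos": TCP position; "orientation": TCP orientation; "wrist_force": force on the tool from outside, world axes, zero at the start; "wrist_torque": the same for the moment, N m; "grip_width": finger opening in mm.
Only numpy, scipy, OpenCV 4.12 (cv2) and the standard library are available. Lean on these libraries where they do the work, as an engineer would, in place of code of your own. Each camera call takes 0.05 s, during which the arm holds its last target. There are 200 camera calls.

## Working session

There is one attempt and no reset: what is moved stays moved. The work goes in short steps, Python scripts to look and compute and a tool call to move; the robot and the scene stay as the last step left them, time stands still between calls to the robot, and variables do not carry over. Pictures are saved under pics/ and viewed, on a budget of 10 in all, crops included, one or two more only if the job needs it, and the job is handed in when it is done.

Besides the shell and the picture viewer there is one more tool, called as name([rows], argument=value, ...), one row to a line, values as JSON. jog_arm: Moves the arm, as the interface text tells. Its arguments: {"type":"object","properties":{"targets":{"type":"array"},"grip":{"type":"number"},"newtons":{"type":"number"}},"required":["targets"]}

```bash
mkdir -p pics; cat > h.py <<'E'
from station import *
import numpy as np, cv2
from scipy.spatial.transform import Rotation as R
def cam(c,o=None):
    if 'rvec' in c:
        Rm=cv2.Rodrigues(np.array(c['rvec'],float))[0]; t=np.array(c['tvec'],float).ravel()
        return Rm,t
    T=np.eye(4);T[:3,:3]=R.from_euler('xyz',o['orientation']).as_matrix();T[:3,3]=o['eef_pos']
    T=np.linalg.inv(T@np.array(c['tool_from_camera'])); return T[:3,:3],T[:3,3]
def ray(c,uv,z,o=None):
    Rm,t=cam(c,o); p=cv2.undistortPoints(np.array(uv,float).reshape(-1,1,2),np.array(c['K']),np.array(c['dist_coeffs'])).reshape(-1,2)
    d=np.c_[p,np.ones(len(p))]@Rm; C=-Rm.T@t
    return C+d*((z-C[2])/d[:,2])[:,None]
def proj(c,P,o=None):
    Rm,t=cam(c,o); return cv2.projectPoints(np.array(P,float).reshape(-1,1,3),cv2.Rodrigues(Rm)[0],t,np.array(c['K']),np.array(c['dist_coeffs']))[0].reshape(-1,2)
def save(c,n): cv2.imwrite('pics/'+n,cv2.cvtColor(c['frame'],cv2.COLOR_RGB2BGR))
E
python3 - <<'E'
from h import *
o=get_obs();print({k:np.round(v,3) for k,v in o.items()})
Z=dict(cap_top=138,post_a=146,hole_0=114,stud_0=106,hub_face=90,carousel_bore=106,cassette_a_mid=110,cassette_b_mid=107,jar_a_mid=35)
for n in ['top','scene']:
    c=capture(n);save(c,n+'0.png')
    for k,z0 in Z.items():
        z=z0+12 if k not in('jar_a_mid','cassette_a_mid','cassette_b_mid') else z0
        for m in mark_of(c,k)[:4]:
            if m['p']>.2: r=m['location'];print(n,k,round(m['p'],2),np.round(r),np.round(ray(c,[r[1],r[0]],z)[0]))
E
```

```text
{'time': np.float64(0.0), 'joints': array([ 1.422,  0.508, -0.238,  1.501,  0.126,  1.149, -0.155]), 'dq': array([ 0.002,  0.001,  0.002, -0.   , -0.001, -0.002,  0.001]), 'joint_torque': array([ 0.0000e+00, -6.2059e+01, -2.1870e+00, -2.4965e+01,  1.3000e-02,
        1.2000e-02,  0.0000e+00]), 'eef_pos': array([ 157.292, -604.299,  202.331]), 'orientation': array([-3.14 ,  0.   ,  0.255]), 'wrist_force': array([-0.67 ,  0.611, -0.52 ]), 'wrist_torque': array([ 0.065,  0.029, -0.026]), 'grip_width': np.float64(85.442)}
top cap_top 0.6 [256. 382.] [547. -41. 150.]
top post_a 0.81 [285. 405.] [484. -90. 158.]
top post_a 0.69 [225. 358.] [612.  11. 158.]
top stud_0 0.93 [235. 380.] [594. -41. 118.]
top carousel_bore 0.74 [257. 378.] [546. -36. 118.]
top cassette_a_mid 0.65 [280. 466.] [ 494. -240.  110.]
top cassette_b_mid 0.82 [257. 459.] [ 547. -224.  107.]
top cassette_b_mid 0.54 [254. 381.] [551. -46. 107.]
top jar_a_mid 0.62 [258. 199.] [540. 393.  35.]
top jar_a_mid 0.29 [239. 364.] [591. -12.  35.]
scene cap_top 0.72 [254. 253.] [538. -36. 150.]
scene post_a 0.8 [260. 302.] [614.  12. 158.]
scene post_a 0.6 [252. 204.] [ 494. -103.  158.]
scene hole_0 0.69 [251. 205.] [446. -81. 126.]
scene hole_0 0.62 [278. 283.] [596. -16. 126.]
scene stud_0 0.87 [290. 270.] [602. -44. 118.]
scene hub_face 0.73 [283. 256.] [551. -43. 102.]
scene carousel_bore 0.73 [271. 257.] [542. -34. 118.]
scene cassette_a_mid 0.73 [303. 134.] [ 490. -232.  110.]
scene cassette_b_mid 0.86 [315. 158.] [ 539. -213.  107.]
scene jar_a_mid 0.85 [232. 434.] [539. 393.  35.]
```

View both.

View pics/top0.png

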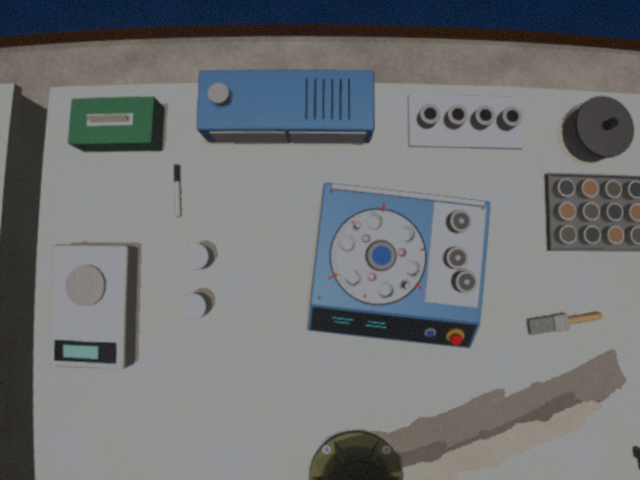

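View pics/scene0.png

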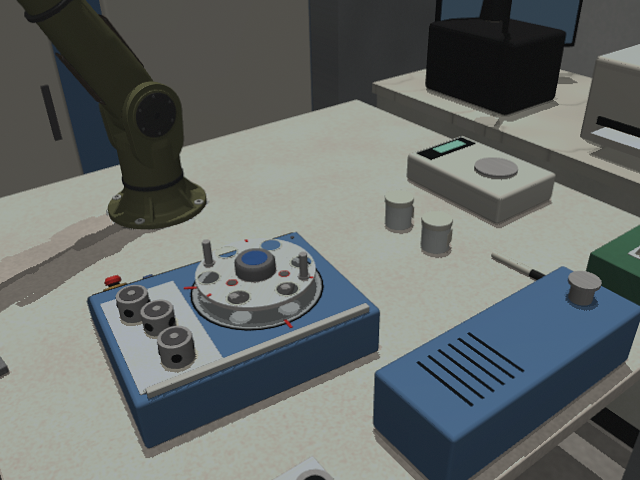

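```bash
cat >> h.py <<'E'
C0=np.array([548,-40.])
def reds(c,ctr=C0,zd=90,zt=126,o=None):
    h=cv2.cvtColor(c['frame'],cv2.COLOR_RGB2HSV)
    m=(((h[...,0]<8)|(h[...,0]>172))&(h[...,1]>90)&(h[...,2]>60)).astype(np.uint8)
    n,l,s,ce=cv2.connectedComponentsWithStats(m,connectivity=8)
    for i in range(1,n):
        if s[i,4]<3: continue
        out=[]
        for z in (zd,zt):
            d=ray(c,ce[i],z,o)[0,:2]-ctr; out+=[np.round(np.hypot(*d)),np.round(np.degrees(np.arctan2(d[1],d[0])),1)]
        if min(out[0],out[2])<140: print(np.round(ce[i]),s[i,4],'deck r,ang',out[:2],'disc',out[2:])
E
python3 - <<'E'
from h import *
for n in ['top','scene']:
    c=capture(n);print(n);reds(c)
    for z in (126,90): 
        th=np.radians(np.arange(0,360,90)); 
E
```

```text
top
[383. 208.] 10 deck r,ang [np.float64(114.0), np.float64(-5.7)] disc [np.float64(108.0), np.float64(-3.4)]
[422. 249.] 3 deck r,ang [np.float64(104.0), np.float64(-80.6)] disc [np.float64(96.0), np.float64(-80.9)]
[333. 275.] 12 deck r,ang [np.float64(113.0), np.float64(113.9)] disc [np.float64(113.0), np.float64(113.5)]
[418. 285.] 9 deck r,ang [np.float64(114.0), np.float64(-126.0)] disc [np.float64(107.0), np.float64(-128.0)]
scene
[246. 240.] 6 deck r,ang [np.float64(155.0), np.float64(156.7)] disc [np.float64(97.0), np.float64(158.9)]
[284. 274.] 19 deck r,ang [np.float64(57.0), np.float64(93.4)] disc [np.float64(51.0), np.float64(36.7)]
[310. 277.] 5 deck r,ang [np.float64(95.0), np.float64(70.8)] disc [np.float64(96.0), np.float64(39.8)]
[232. 283.] 27 deck r,ang [np.float64(46.0), np.float64(-143.6)] disc [np.float64(49.0), np.float64(-79.0)]
[190. 287.] 27 deck r,ang [np.float64(114.0), np.float64(-126.9)] disc [np.float64(111.0), np.float64(-100.7)]
[208. 295.] 9 deck r,ang [np.float64(82.0), np.float64(-111.7)] disc [np.float64(96.0), np.float64(-80.7)]
[288. 323.] 32 deck r,ang [np.float64(112.0), np.float64(-5.2)] disc [np.float64(153.0), np.float64(-12.4)]
```

jog_arm([
  {"tx": 0.1,"ty": -0.088},
  {"tx": 0.1,"ty": -0.088},
  {"tx": 0.1,"ty": -0.088},
  {"tx": 0.1,"ty": -0.088},
  {"tx": 0.1,"ty": -0.088},
  {"tx": 0.1,"ty": -0.088},
  {"tx": 0.1,"ty": -0.088},
  {"tx": 0.1,"ty": -0.088},
  {"tx": 0.1,"ty": -0.088},
  {"tx": 0.1,"ty": -0.088},
], grip=0)

```text
schema error: expected keys tx, ty, tz, ax, ay, az
```

jog_arm([
  {"tx": 0.1,"ty": -0.088},
  {"tx": 0.1,"ty": -0.088},
  {"tx": 0.1,"ty": -0.088},
  {"tx": 0.1,"ty": -0.088},
  {"tx": 0.1,"ty": -0.088},
  {"tx": 0.1,"ty": -0.088},
  {"tx": 0.1,"ty": -0.088},
  {"tx": 0.1,"ty": -0.088},
  {"tx": 0.1,"ty": -0.088},
  {"tx": 0.1,"ty": -0.088},
])

```text
schema error: expected keys tx, ty, tz, ax, ay, az
```

```bash
python3 - <<'E'
from h import *
o=get_obs();c=capture('wrist');save(c,'w1.png');print({k:np.round(v,3) for k,v in o.items()})
reds(c,o=o)
for k,z in dict(post_a=158,cap_top=150).items():
    for m in mark_of(c,k)[:3]: r=m['location'];print(k,round(m['p'],2),np.round(r),np.round(ray(c,[r[1],r[0]],z,o)[0]))
print(proj(c,[o['eef_pos']],o))
E
```

```text
{'time': np.float64(1.1), 'joints': array([ 1.421,  0.507, -0.238,  1.5  ,  0.126,  1.149, -0.155]), 'dq': array([ 0.   ,  0.001, -0.   ,  0.001, -0.001, -0.001, -0.001]), 'joint_torque': array([ 0.0000e+00, -6.2037e+01, -2.1850e+00, -2.4996e+01,  1.4000e-02,
        3.0000e-03, -0.0000e+00]), 'eef_pos': array([ 157.523, -604.829,  203.19 ]), 'orientation': array([ 3.142, -0.   ,  0.255]), 'wrist_force': array([-0.806,  0.311, -0.174]), 'wrist_torque': array([-0.004,  0.012,  0.002]), 'grip_width': np.float64(85.758)}
[[323.87747395 274.67374645]]
```

View pics/w1.png

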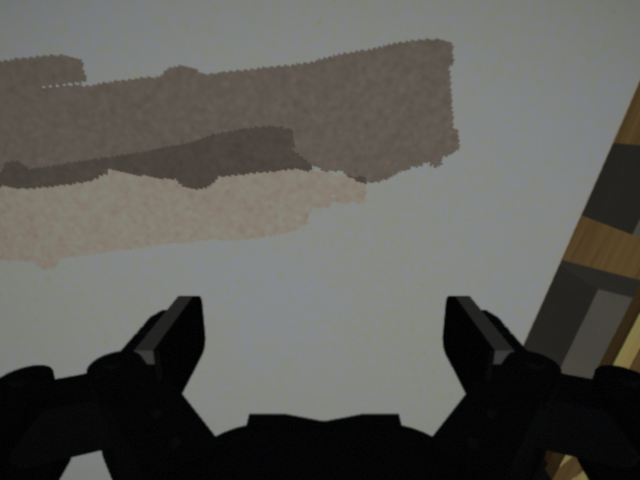

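The picture shows bare table under the open fingers: the move was refused because every row needs all six keys. I'll resend it.

jog_arm([
  {"tx": 0.1,"ty": -0.088,"tz": 0,"ax": 0,"ay": 0,"az": 0},
  {"tx": 0.1,"ty": -0.088,"tz": 0,"ax": 0,"ay": 0,"az": 0},
  {"tx": 0.1,"ty": -0.088,"tz": 0,"ax": 0,"ay": 0,"az": 0},
  {"tx": 0.1,"ty": -0.088,"tz": 0,"ax": 0,"ay": 0,"az": 0},
  {"tx": 0.1,"ty": -0.088,"tz": 0,"ax": 0,"ay": 0,"az": 0},
  {"tx": 0.1,"ty": -0.088,"tz": 0,"ax": 0,"ay": 0,"az": 0},
  {"tx": 0.1,"ty": -0.088,"tz": 0,"ax": 0,"ay": 0,"az": 0},
  {"tx": 0.1,"ty": -0.088,"tz": 0,"ax": 0,"ay": 0,"az": 0},
  {"tx": 0.1,"ty": -0.088,"tz": 0,"ax": 0,"ay": 0,"az": 0},
  {"tx": 0.1,"ty": -0.088,"tz": 0,"ax": 0,"ay": 0,"az": 0},
], grip=0)

```text
time: 2.25
eef_pos: [382.1, -272.4, 203.5]
orientation: [3.141, -0.0, 0.255]
wrist_force: [1.5, -0.8, 0.8]
grip_width: 0.1
```

jog_arm([
  {"tx": 0.1,"ty": -0.088,"tz": 0,"ax": 0,"ay": 0,"az": 0},
  {"tx": 0.1,"ty": -0.088,"tz": 0,"ax": 0,"ay": 0,"az": 0},
  {"tx": 0.1,"ty": -0.088,"tz": 0,"ax": 0,"ay": 0,"az": 0},
  {"tx": 0.1,"ty": -0.088,"tz": 0,"ax": 0,"ay": 0,"az": 0},
  {"tx": 0.1,"ty": -0.088,"tz": 0,"ax": 0,"ay": 0,"az": 0},
  {"tx": 0.1,"ty": -0.088,"tz": 0,"ax": 0,"ay": 0,"az": 0},
  {"tx": 0.1,"ty": -0.088,"tz": 0,"ax": 0,"ay": 0,"az": 0},
  {"tx": 0.1,"ty": -0.088,"tz": 0,"ax": 0,"ay": 0,"az": 0},
  {"tx": 0.1,"ty": -0.088,"tz": 0,"ax": 0,"ay": 0,"az": 0},
  {"tx": 0.1,"ty": -0.088,"tz": 0,"ax": 0,"ay": 0,"az": 0},
])

```text
time: 3.25
eef_pos: [605.9, 58.7, 203.3]
orientation: [3.141, -0.0, 0.254]
wrist_force: [0.3, -1.0, -0.1]
grip_width: -0.1
```

```bash
python3 - <<'E'
from h import *
o=get_obs();c=capture('wrist');save(c,'w2.png');print(np.round(o['eef_pos'],1),np.round(o['joints'],2),o['time'])
reds(c,o=o)
for k,z in dict(post_a=158,cap_top=150).items():
    for m in mark_of(c,k)[:3]: r=m['location'];print(k,round(m['p'],2),np.round(r),np.round(ray(c,[r[1],r[0]],z,o)[0]))
E
```

```text
[605.9  58.7 203.3] [ 0.14  0.5  -0.44  1.54  0.23  1.15 -1.67] 3.25
[492. 180.] 209 deck r,ang [np.float64(114.0), np.float64(-5.4)] disc [np.float64(115.0), np.float64(2.7)]
[386. 216.] 84 deck r,ang [np.float64(89.0), np.float64(38.4)] disc [np.float64(99.0), np.float64(39.4)]
[414. 280.] 194 deck r,ang [np.float64(34.0), np.float64(35.8)] disc [np.float64(51.0), np.float64(38.9)]
[510. 344.] 182 deck r,ang [np.float64(73.0), np.float64(-95.0)] disc [np.float64(50.0), np.float64(-78.2)]
[270. 338.] 11 deck r,ang [np.float64(125.0), np.float64(113.2)] disc [np.float64(118.0), np.float64(103.4)]
[573. 350.] 46 deck r,ang [np.float64(124.0), np.float64(-89.3)] disc [np.float64(95.0), np.float64(-79.7)]
post_a 0.7 [250. 406.] [615.  13. 158.]
cap_top 0.79 [362. 449.] [547. -40. 150.]
```

View pics/w2.png

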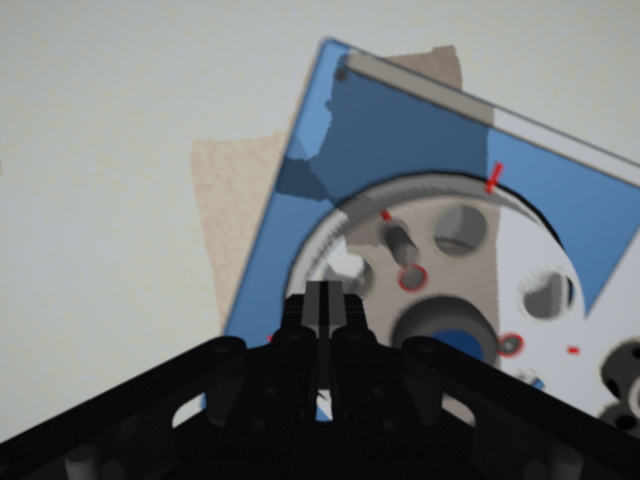

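The wrist view shows post A at about (400,240) and the red-ringed hole at (414,280). The stud line on the deck is at (492,180), so the turn needed is about 45° clockwise. Next I descend beside the post.

jog_arm([
  {"tx": 0,"ty": 0,"tz": 0.067,"ax": 0,"ay": 0,"az": 0},
  {"tx": 0,"ty": 0,"tz": 0.067,"ax": 0,"ay": 0,"az": 0},
  {"tx": 0,"ty": 0,"tz": 0.066,"ax": 0,"ay": 0,"az": 0},
  {"tx": -0.015,"ty": 0.03,"tz": 0,"ax": 0,"ay": 0,"az": 0},
  {"tx": 0,"ty": 0.03,"tz": 0,"ax": 0,"ay": 0,"az": 0},
  {"tx": 0,"ty": 0.015,"tz": 0,"ax": 0,"ay": 0,"az": 0},
  {"tx": 0,"ty": 0,"tz": 0,"ax": 0,"ay": 0,"az": 0},
])

```text
time: 4.1
eef_pos: [607.3, 32.5, 144.3]
orientation: [3.141, -0.002, 0.252]
wrist_force: [-0.4, -0.4, -0.0]
grip_width: 0.3
```

jog_arm([
  {"tx": 0.0075,"ty": 0.0235,"tz": 0,"ax": 0,"ay": 0,"az": 0},
  {"tx": 0.0075,"ty": 0.0235,"tz": 0,"ax": 0,"ay": 0,"az": 0},
  {"tx": 0.0045,"ty": 0.019,"tz": 0,"ax": 0,"ay": 0,"az": 0},
  {"tx": 0.0045,"ty": 0.019,"tz": 0,"ax": 0,"ay": 0,"az": 0},
  {"tx": 0.002,"ty": 0.0195,"tz": 0,"ax": 0,"ay": 0,"az": 0},
  {"tx": 0.002,"ty": 0.0195,"tz": 0,"ax": 0,"ay": 0,"az": 0},
])

```text
time: 4.7
eef_pos: [624.0, 0.1, 143.1]
orientation: [-3.141, 0.0, 0.255]
wrist_force: [-1.0, 0.8, -0.6]
grip_width: -0.1
```

```bash
python3 - <<'E'
from h import *
o=get_obs();c=capture('wrist');save(c,'w3.png');print(np.round(o['eef_pos'],1),np.round(o['wrist_force'],1),o['time'])
reds(c,o=o)
c=capture('top');print('top');reds(c)
E
```

```text
[6.240e+02 1.000e-01 1.431e+02] [-1.   0.8 -0.6] 4.7
[430. 201.] 371 deck r,ang [np.float64(115.0), np.float64(-6.3)] disc [np.float64(119.0), np.float64(-0.6)]
[283. 253.] 123 deck r,ang [np.float64(88.0), np.float64(44.7)] disc [np.float64(97.0), np.float64(39.1)]
[447. 398.] 42 deck r,ang [np.float64(66.0), np.float64(-97.3)] disc [np.float64(49.0), np.float64(-71.2)]
[464. 412.] 64 deck r,ang [np.float64(82.0), np.float64(-101.1)] disc [np.float64(59.0), np.float64(-80.7)]
top
[333. 275.] 14 deck r,ang [np.float64(113.0), np.float64(113.8)] disc [np.float64(113.0), np.float64(113.5)]
[364. 296.] 3 deck r,ang [np.float64(97.0), np.float64(161.2)] disc [np.float64(96.0), np.float64(158.9)]
```

View pics/w3.png

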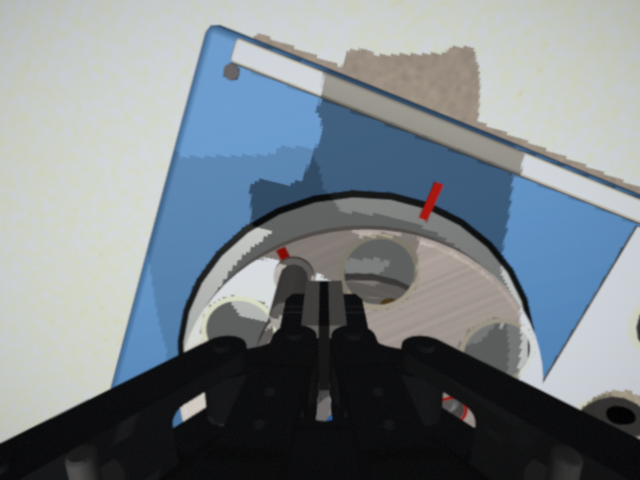

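```bash
python3 - <<'E'
from h import *
o=get_obs();c=capture('wrist')
p=[[613.3,12.9,z] for z in(126,158,171)]+[o['eef_pos']]
print('post126,158,171,tcp',proj(c,p,o).round(0).tolist())
c=capture('scene');print(proj(c,p).round(0).tolist(),np.round(o['eef_pos'],1))
f=c['frame'][170:350,130:370];cv2.imwrite('pics/s3.png',cv2.cvtColor(cv2.resize(f,None,fx=3,fy=3,interpolation=2),cv2.COLOR_RGB2BGR))
E
```

```text
post126,158,171,tcp [[292.0, 275.0], [286.0, 303.0], [284.0, 318.0], [324.0, 275.0]]
[[303.0, 276.0], [303.0, 260.0], [302.0, 253.0], [300.0, 274.0]] [624.1  -0.8 143. ]
```

View pics/s3.png

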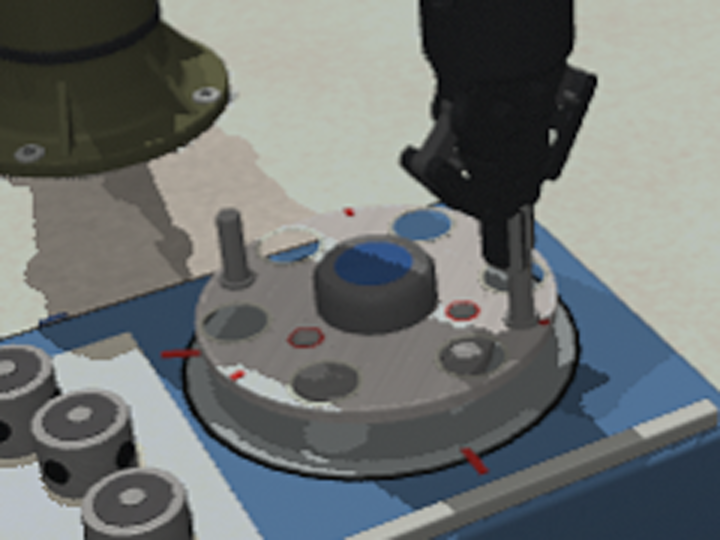

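The scene crop shows the fingers standing beside post A, but the disc hasn't turned. I'll zoom in next to the earlier picture to see how they passed it.

```bash
python3 - <<'E'
from h import *
c=capture('scene');a=cv2.cvtColor(c['frame'],cv2.COLOR_RGB2BGR);b=cv2.imread('pics/scene0.png')
g=lambda f:cv2.resize(f[220:295,265:325],None,fx=6,fy=6,interpolation=cv2.INTER_NEAREST)
cv2.imwrite('pics/z3.png',np.hstack([g(b),g(a)]))
E
```

```text
(no output)
```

View pics/z3.png

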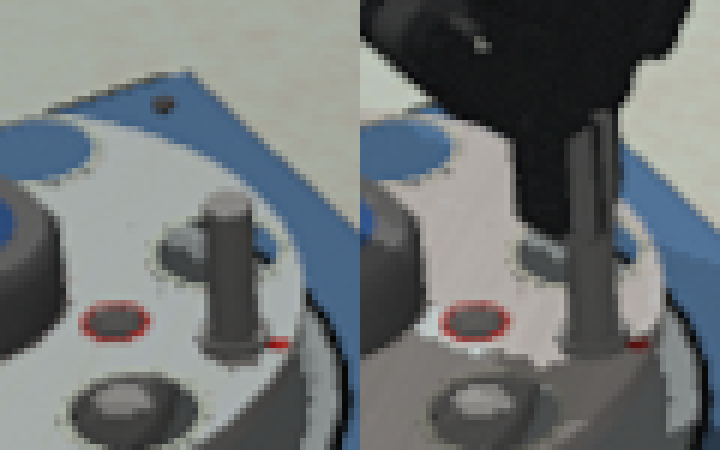

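```bash
python3 - <<'E'
from h import *
o=get_obs();c=capture('wrist')
Rt=R.from_euler('xyz',o['orientation']).as_matrix()
for t in [(0,0,0),(11,0,0),(-11,0,0),(11,0,-19),(0,0,-30),(11,0,-30),(11,6,0),(0,14,-19)]:
    P=o['eef_pos']+Rt@np.array(t); s=capture('scene') if t==(0,0,0) else s
    print(t,proj(c,[P],o).round(0)[0],proj(s,[P]).round(0)[0])
print(np.round(c['tool_from_camera'],2),ray(s,[[295,259],[303,276]],143).round(0),o['time'],o['wrist_force'])
E
```

```text
(0, 0, 0) [324. 275.] [301. 273.]
(11, 0, 0) [324. 252.] [306. 276.]
(-11, 0, 0) [324. 297.] [295. 271.]
(11, 0, -19) [324. 267.] [305. 266.]
(0, 0, -30) [324. 304.] [300. 258.]
(11, 0, -30) [324. 277.] [305. 260.]
(11, 6, 0) [337. 252.] [303. 277.]
(0, 14, -19) [358. 292.] [294. 267.]
[[   0.     -0.96   -0.27   69.  ]
 [   1.      0.      0.     -0.26]
 [  -0.     -0.27    0.96 -172.13]
 [   0.      0.      0.      1.  ]] [[584.  17. 143.]
 [632.  -0. 143.]] 4.95 [ 0.27414927 -0.48935436 -0.67495092]
```

Both cameras agree that the real fingertips end about 30 mm above the reported TCP. In the wrist view the tip edge is at row 283, where 252 is expected; in the scene view it is at row 259, where 274 is expected. So the fingers passed just over the post. I'll go back over it and descend about 30 mm lower, watching the force.

jog_arm([
  {"tx": 0,"ty": 0,"tz": -0.05,"ax": 0,"ay": 0,"az": 0},
  {"tx": -0.015,"ty": -0.07,"tz": 0,"ax": 0,"ay": 0,"az": 0},
  {"tx": -0.015,"ty": -0.08,"tz": 0,"ax": 0,"ay": 0,"az": 0},
  {"tx": 0,"ty": 0,"tz": 0.05,"ax": 0,"ay": 0,"az": 0},
  {"tx": 0,"ty": 0,"tz": 0.04,"ax": 0,"ay": 0,"az": 0},
  {"tx": 0,"ty": 0,"tz": 0.02,"ax": 0,"ay": 0,"az": 0},
  {"tx": 0,"ty": 0,"tz": 0.02,"ax": 0,"ay": 0,"az": 0},
  {"tx": 0,"ty": 0,"tz": 0.01,"ax": 0,"ay": 0,"az": 0},
  {"tx": 0,"ty": 0,"tz": 0,"ax": 0,"ay": 0,"az": 0},
])

```text
time: 5.95
eef_pos: [603.8, 41.5, 115.8]
orientation: [-3.141, 0.001, 0.254]
wrist_force: [-0.1, 0.5, 0.1]
grip_width: -0.2
```

jog_arm([
  {"tx": 0.0035,"ty": 0.024,"tz": 0,"ax": 0,"ay": 0,"az": 0},
  {"tx": 0.0035,"ty": 0.024,"tz": 0,"ax": 0,"ay": 0,"az": 0},
  {"tx": 0.006,"ty": 0.016,"tz": 0,"ax": 0,"ay": 0,"az": 0},
  {"tx": 0.006,"ty": 0.016,"tz": 0,"ax": 0,"ay": 0,"az": 0},
  {"tx": 0.0045,"ty": 0.019,"tz": 0,"ax": 0,"ay": 0,"az": 0},
  {"tx": 0.0045,"ty": 0.019,"tz": 0,"ax": 0,"ay": 0,"az": 0},
])

```text
time: 6.55
eef_pos: [621.9, 10.5, 116.7]
orientation: [-3.14, -0.002, 0.256]
wrist_force: [1.1, 4.1, 0.5]
grip_width: 0.2
```

```bash
cat > chk.py <<'E'
from h import *
o=get_obs();c=capture('wrist');print(np.round(o['eef_pos'],1),np.round(o['wrist_force'],1),o['time'])
reds(c,o=o)
c=capture('scene');print('scene');reds(c)
E
python3 chk.py
```

```text
[621.9  10.5 116.7] [1.1 4.1 0.5] 6.55
[465. 213.] 471 deck r,ang [np.float64(115.0), np.float64(-6.4)] disc [np.float64(119.0), np.float64(0.9)]
[368. 258.] 169 deck r,ang [np.float64(83.0), np.float64(19.5)] disc [np.float64(96.0), np.float64(21.4)]
[176. 422.] 78 deck r,ang [np.float64(119.0), np.float64(114.5)] disc [np.float64(102.0), np.float64(98.5)]
scene
[263. 239.] 7 deck r,ang [np.float64(155.0), np.float64(144.8)] disc [np.float64(97.0), np.float64(140.9)]
[223. 277.] 11 deck r,ang [np.float64(69.0), np.float64(-151.3)] disc [np.float64(56.0), np.float64(-103.6)]
[230. 278.] 8 deck r,ang [np.float64(56.0), np.float64(-155.4)] disc [np.float64(45.0), np.float64(-95.2)]
[275. 278.] 8 deck r,ang [np.float64(37.0), np.float64(93.8)] disc [np.float64(43.0), np.float64(16.2)]
[282. 279.] 11 deck r,ang [np.float64(48.0), np.float64(82.3)] disc [np.float64(55.0), np.float64(23.3)]
[200. 286.] 8 deck r,ang [np.float64(99.0), np.float64(-129.9)] disc [np.float64(96.0), np.float64(-99.6)]
[190. 287.] 25 deck r,ang [np.float64(115.0), np.float64(-126.8)] disc [np.float64(112.0), np.float64(-100.8)]
[302. 288.] 6 deck r,ang [np.float64(77.0), np.float64(51.4)] disc [np.float64(95.0), np.float64(20.6)]
[288. 323.] 33 deck r,ang [np.float64(112.0), np.float64(-5.2)] disc [np.float64(153.0), np.float64(-12.3)]
```

jog_arm([
  {"tx": 0.001,"ty": 0.017,"tz": 0,"ax": 0,"ay": 0,"az": 0},
  {"tx": 0.001,"ty": 0.017,"tz": 0,"ax": 0,"ay": 0,"az": 0},
  {"tx": -0.002,"ty": 0.017,"tz": 0,"ax": 0,"ay": 0,"az": 0},
  {"tx": -0.002,"ty": 0.017,"tz": 0,"ax": 0,"ay": 0,"az": 0},
  {"tx": -0.002,"ty": 0.017,"tz": 0,"ax": 0,"ay": 0,"az": 0},
])

```text
time: 7.15
eef_pos: [626.0, -16.1, 116.1]
orientation: [3.141, 0.001, 0.255]
wrist_force: [-0.3, 0.8, 0.2]
grip_width: -0.4
```

jog_arm([
  {"tx": -0.002,"ty": 0.009,"tz": 0,"ax": 0,"ay": 0,"az": 0},
  {"tx": -0.002,"ty": 0.009,"tz": 0,"ax": 0,"ay": 0,"az": 0},
])

```text
time: 7.35
eef_pos: [625.9, -22.5, 115.9]
orientation: [3.141, 0.001, 0.254]
wrist_force: [-0.2, -0.6, 0.6]
grip_width: 0.5
```

```bash
python3 chk.py
```

```text
[625.9 -22.5 115.9] [-0.2 -0.6  0.6] 7.35
[399. 204.] 477 deck r,ang [np.float64(115.0), np.float64(-6.1)] disc [np.float64(120.0), np.float64(-1.7)]
[390. 250.] 152 deck r,ang [np.float64(91.0), np.float64(-9.3)] disc [np.float64(100.0), np.float64(-3.2)]
[369. 328.] 11 deck r,ang [np.float64(47.0), np.float64(-20.9)] disc [np.float64(63.0), np.float64(-6.6)]
scene
[226. 273.] 3 deck r,ang [np.float64(72.0), np.float64(-162.4)] disc [np.float64(48.0), np.float64(-115.6)]
[227. 277.] 19 deck r,ang [np.float64(63.0), np.float64(-155.3)] disc [np.float64(49.0), np.float64(-101.8)]
[199. 276.] 10 deck r,ang [np.float64(110.0), np.float64(-143.8)] disc [np.float64(93.0), np.float64(-115.1)]
[190. 287.] 25 deck r,ang [np.float64(115.0), np.float64(-126.8)] disc [np.float64(112.0), np.float64(-100.8)]
[266. 294.] 12 deck r,ang [np.float64(25.0), np.float64(4.9)] disc [np.float64(71.0), np.float64(-17.3)]
[281. 308.] 7 deck r,ang [np.float64(73.0), np.float64(1.6)] disc [np.float64(115.0), np.float64(-10.6)]
[288. 323.] 33 deck r,ang [np.float64(112.0), np.float64(-5.2)] disc [np.float64(153.0), np.float64(-12.3)]
```

The disc has turned to within about 1–2° of a match and appears to have dropped, with no force left on the post. I'll back off, rise, and move over the cap.

jog_arm([
  {"tx": 0,"ty": -0.03,"tz": 0,"ax": 0,"ay": 0,"az": 0},
  {"tx": 0,"ty": -0.02,"tz": 0,"ax": 0,"ay": 0,"az": 0},
  {"tx": 0,"ty": 0,"tz": -0.08,"ax": 0,"ay": 0,"az": 0},
  {"tx": 0,"ty": 0,"tz": -0.08,"ax": 0,"ay": 0,"az": 0},
  {"tx": -0.09,"ty": 0.014,"tz": 0,"ax": 0,"ay": 0,"az": 0},
  {"tx": -0.09,"ty": 0.014,"tz": 0,"ax": 0,"ay": 0,"az": 0},
  {"tx": -0.086,"ty": 0.013,"tz": 0,"ax": 0,"ay": 0,"az": 0},
  {"tx": 0,"ty": 0,"tz": 0,"ax": 0,"ay": 0,"az": 0},
])

```text
time: 8.25
eef_pos: [545.4, -39.3, 164.4]
orientation: [3.14, 0.002, 0.254]
wrist_force: [0.5, 0.7, 1.2]
grip_width: 0.0
```

```bash
python3 chk.py; python3 - <<'E'
from h import *
s=capture('scene');f=s['frame'][170:350,130:370];cv2.imwrite('pics/s4.png',cv2.cvtColor(cv2.resize(f,None,fx=3,fy=3,interpolation=2),cv2.COLOR_RGB2BGR))
E
```

```text
[545.4 -39.3 164.4] [0.5 0.7 1.2] 8.25
[397.  45.] 496 deck r,ang [np.float64(113.0), np.float64(-6.1)] disc [np.float64(106.0), np.float64(-4.1)]
[360. 153.] 382 deck r,ang [np.float64(50.0), np.float64(-9.2)] disc [np.float64(52.0), np.float64(-4.6)]
[241. 246.] 297 deck r,ang [np.float64(56.0), np.float64(118.1)] disc [np.float64(47.0), np.float64(106.2)]
[153. 256.] 306 deck r,ang [np.float64(113.0), np.float64(114.6)] disc [np.float64(96.0), np.float64(108.8)]
[377. 296.] 302 deck r,ang [np.float64(59.0), np.float64(-129.9)] disc [np.float64(42.0), np.float64(-122.5)]
scene
[287. 250.] 6 deck r,ang [np.float64(124.0), np.float64(122.1)] disc [np.float64(78.0), np.float64(103.4)]
[276. 263.] 10 deck r,ang [np.float64(78.0), np.float64(122.3)] disc [np.float64(40.0), np.float64(83.3)]
[231. 277.] 8 deck r,ang [np.float64(57.0), np.float64(-158.4)] disc [np.float64(43.0), np.float64(-97.8)]
[199. 278.] 9 deck r,ang [np.float64(108.0), np.float64(-142.4)] disc [np.float64(92.0), np.float64(-113.2)]
[224. 279.] 12 deck r,ang [np.float64(65.0), np.float64(-149.1)] disc [np.float64(55.0), np.float64(-99.1)]
[190. 287.] 26 deck r,ang [np.float64(115.0), np.float64(-126.8)] disc [np.float64(111.0), np.float64(-100.7)]
[264. 293.] 8 deck r,ang [np.float64(22.0), np.float64(2.7)] disc [np.float64(69.0), np.float64(-18.8)]
[281. 308.] 7 deck r,ang [np.float64(73.0), np.float64(1.6)] disc [np.float64(115.0), np.float64(-10.6)]
[288. 323.] 32 deck r,ang [np.float64(112.0), np.float64(-5.2)] disc [np.float64(153.0), np.float64(-12.4)]
```

View pics/s4.png

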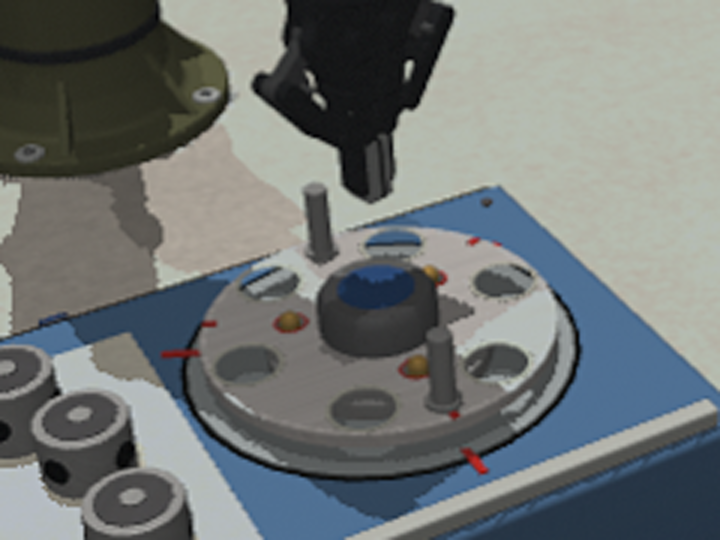

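The disc has dropped: brass stud noses show in all three holes, at crop (290,320), (432,275) and (415,367), and the fingertips hang above the blue spot. Now I press the cap.

jog_arm([
  {"tx": 0.008,"ty": 0,"tz": 0.07,"ax": 0,"ay": 0,"az": 0},
  {"tx": 0,"ty": 0,"tz": 0.05,"ax": 0,"ay": 0,"az": 0},
  {"tx": 0,"ty": 0,"tz": 0.02,"ax": 0,"ay": 0,"az": 0},
  {"tx": 0,"ty": 0,"tz": 0.01,"ax": 0,"ay": 0,"az": 0},
  {"tx": 0,"ty": 0,"tz": 0.005,"ax": 0,"ay": 0,"az": 0},
  {"tx": 0,"ty": 0,"tz": 0,"ax": 0,"ay": 0,"az": 0},
])

```text
time: 9.0
eef_pos: [551.2, -37.5, 118.0]
orientation: [3.142, -0.001, 0.255]
wrist_force: [-0.4, 1.0, 0.1]
grip_width: -0.2
```

jog_arm([
  {"tx": 0,"ty": 0,"tz": 0.006,"ax": 0,"ay": 0,"az": 0},
  {"tx": 0,"ty": 0,"tz": 0.006,"ax": 0,"ay": 0,"az": 0},
  {"tx": 0,"ty": 0,"tz": 0,"ax": 0,"ay": 0,"az": 0},
])

```text
time: 9.3
eef_pos: [550.7, -37.8, 114.1]
orientation: [3.142, -0.0, 0.255]
wrist_force: [-0.8, 0.9, -0.3]
grip_width: -0.0
```

jog_arm([
  {"tx": -0.01,"ty": 0.006,"tz": 0.006,"ax": 0,"ay": 0,"az": 0},
  {"tx": 0,"ty": 0,"tz": 0.006,"ax": 0,"ay": 0,"az": 0},
  {"tx": 0,"ty": 0,"tz": 0,"ax": 0,"ay": 0,"az": 0},
])

```text
time: 9.6
eef_pos: [548.0, -40.4, 110.2]
orientation: [-3.142, 0.001, 0.254]
wrist_force: [-0.5, 0.6, -0.4]
grip_width: 0.1
```

jog_arm([
  {"tx": 0,"ty": 0,"tz": 0.006,"ax": 0,"ay": 0,"az": 0},
  {"tx": 0,"ty": 0,"tz": 0.006,"ax": 0,"ay": 0,"az": 0},
  {"tx": 0,"ty": 0,"tz": 0,"ax": 0,"ay": 0,"az": 0},
])

```text
time: 9.9
eef_pos: [548.2, -40.1, 106.6]
orientation: [-3.141, 0.0, 0.255]
wrist_force: [-1.1, 0.1, 1.1]
grip_width: -0.1
```

jog_arm([
  {"tx": 0,"ty": 0,"tz": 0.006,"ax": 0,"ay": 0,"az": 0},
  {"tx": 0,"ty": 0,"tz": 0,"ax": 0,"ay": 0,"az": 0},
])

```text
time: 10.1
eef_pos: [548.5, -40.1, 106.0]
orientation: [3.141, -0.001, 0.255]
wrist_force: [-2.8, -0.0, 8.8]
grip_width: -0.0
```

jog_arm([
  {"tx": 0,"ty": 0,"tz": 0.006,"ax": 0,"ay": 0,"az": 0},
  {"tx": 0,"ty": 0,"tz": 0,"ax": 0,"ay": 0,"az": 0},
])

```text
time: 10.3
eef_pos: [548.5, -40.2, 105.9]
orientation: [3.14, -0.001, 0.255]
wrist_force: [-8.6, -0.5, 25.6]
grip_width: -0.1
```

jog_arm([
  {"tx": 0,"ty": 0,"tz": 0.006,"ax": 0,"ay": 0,"az": 0},
  {"tx": 0,"ty": 0,"tz": 0,"ax": 0,"ay": 0,"az": 0},
])

```text
time: 10.5
eef_pos: [548.6, -40.2, 105.8]
orientation: [3.139, -0.002, 0.255]
wrist_force: [-13.3, -0.5, 40.8]
grip_width: 0.0
```

40 N with no travel, so I stop pressing. I'll ease off and check the disc height.

jog_arm([
  {"tx": 0,"ty": 0,"tz": -0.04,"ax": 0,"ay": 0,"az": 0},
  {"tx": 0,"ty": 0,"tz": -0.1,"ax": 0,"ay": 0,"az": 0},
  {"tx": -0.1,"ty": 0,"tz": -0.1,"ax": 0,"ay": 0,"az": 0},
  {"tx": 0,"ty": 0,"tz": 0,"ax": 0,"ay": 0,"az": 0},
])

```text
time: 10.9
eef_pos: [518.8, -48.5, 176.8]
orientation: [3.139, -0.003, 0.254]
wrist_force: [0.9, -0.3, 0.4]
grip_width: 0.1
```

```bash
cat > z.py <<'E'
from h import *
o=get_obs();print(np.round(o['eef_pos'],1),o['time'],np.round(o['wrist_force'],1))
for n in('wrist','scene'):
    c=capture(n);print(n);reds(c,zt=112,o=o)
save(c,'tmp.png')
f=c['frame'][200:340,170:340];cv2.imwrite('pics/s5.png',cv2.cvtColor(cv2.resize(f,None,fx=4,fy=4,interpolation=2),cv2.COLOR_RGB2BGR))
E
python3 z.py
```

```text
[518.8 -48.5 176.8] 10.9 [ 0.9 -0.3  0.4]
wrist
[388.   3.] 68 deck r,ang [np.float64(110.0), np.float64(-5.7)] disc [np.float64(104.0), np.float64(-5.1)]
[355. 101.] 361 deck r,ang [np.float64(53.0), np.float64(-7.8)] disc [np.float64(51.0), np.float64(-6.4)]
[239. 196.] 303 deck r,ang [np.float64(55.0), np.float64(115.4)] disc [np.float64(50.0), np.float64(111.7)]
[153. 208.] 309 deck r,ang [np.float64(113.0), np.float64(114.0)] disc [np.float64(103.0), np.float64(112.2)]
[373. 247.] 288 deck r,ang [np.float64(57.0), np.float64(-128.4)] disc [np.float64(49.0), np.float64(-126.1)]
[423. 305.] 239 deck r,ang [np.float64(113.0), np.float64(-126.4)] disc [np.float64(101.0), np.float64(-125.3)]
scene
[287. 250.] 6 deck r,ang [np.float64(124.0), np.float64(122.1)] disc [np.float64(94.0), np.float64(112.8)]
[276. 263.] 10 deck r,ang [np.float64(78.0), np.float64(122.3)] disc [np.float64(52.0), np.float64(105.2)]
[231. 277.] 7 deck r,ang [np.float64(57.0), np.float64(-158.4)] disc [np.float64(42.0), np.float64(-125.2)]
[199. 278.] 9 deck r,ang [np.float64(108.0), np.float64(-142.4)] disc [np.float64(95.0), np.float64(-125.5)]
[222. 278.] 8 deck r,ang [np.float64(69.0), np.float64(-149.7)] disc [np.float64(56.0), np.float64(-122.5)]
[190. 287.] 26 deck r,ang [np.float64(115.0), np.float64(-126.8)] disc [np.float64(110.0), np.float64(-111.0)]
[264. 293.] 8 deck r,ang [np.float64(22.0), np.float64(2.7)] disc [np.float64(50.0), np.float64(-15.2)]
[271. 295.] 3 deck r,ang [np.float64(35.0), np.float64(12.1)] disc [np.float64(60.0), np.float64(-6.8)]
[281. 308.] 7 deck r,ang [np.float64(73.0), np.float64(1.6)] disc [np.float64(98.0), np.float64(-7.1)]
[288. 323.] 33 deck r,ang [np.float64(112.0), np.float64(-5.3)] disc [np.float64(136.0), np.float64(-10.1)]
```

View pics/s5.png

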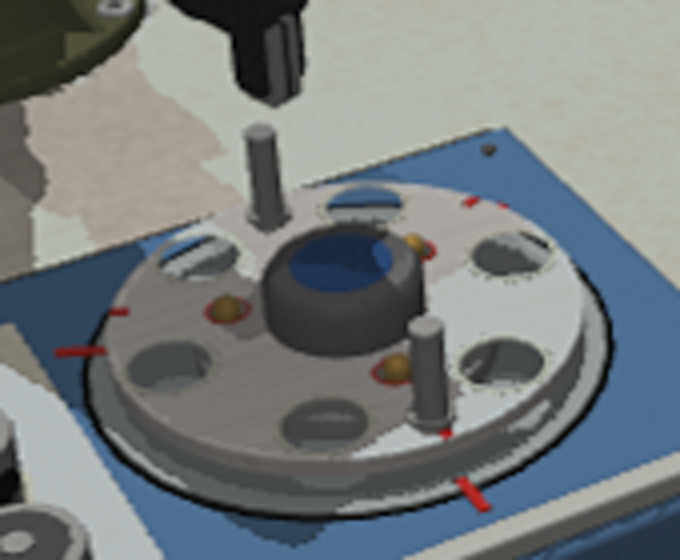

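```bash
python3 - <<'E'
from h import *
from scipy.optimize import least_squares
o=get_obs();c=capture('wrist');s=capture('scene')
h=lambda f:cv2.cvtColor(f,cv2.COLOR_RGB2HSV)
sp=np.array([[281,308],[287,250],[199,278]]);
def comps(c,a=3):
    H=h(c['frame']);m=(((H[...,0]<8)|(H[...,0]>172))&(H[...,1]>90)&(H[...,2]>60)).astype(np.uint8)
    n,l,st,ce=cv2.connectedComponentsWithStats(m,connectivity=8);return ce[1:][st[1:,4]>=a]
ce=comps(s);sp=np.array([ce[np.argmin(np.linalg.norm(ce-p,axis=1))] for p in sp])
ce0=comps({'frame':cv2.cvtColor(cv2.imread('pics/scene0.png'),cv2.COLOR_BGR2RGB)})
sp0=np.array([ce0[np.argmin(np.linalg.norm(ce0-p,axis=1))] for p in [[310,277],[246,240],[208,295]]])
def fit(p):
    def model(q):
        th=q[0]+np.radians([0,120,240]);xy=97*np.c_[np.cos(th),np.sin(th)]
        return np.c_[C0+xy+q[4:6],q[1]+xy@q[2:4]]
    f=lambda q:np.r_[(proj(s,model(q))-p).ravel(),q[4:6]/2]
    return least_squares(f,[np.radians(-6) if p is sp else .68,115,0,0,0,0],x_scale=[.1,10,.1,.1,3,3]).x
for p in(sp0,sp):
    q=fit(p);print('ang',np.degrees(q[0]).round(1),'ztop',q[1].round(1),'tilt deg',np.degrees(q[2:4]).round(2),'ctr',(C0+q[4:6]).round(1))
# post a top/bottom, cap
for m in mark_of(s,'cap_top')[:1]+mark_of(s,'post_a')[:2]: print(m['p'],m['location'])
for d in(0,7,9):print(d,proj(s,[[548,-40,134+d],[631.6,-48,142+d],[464.4,-31,142+d]]).round(1)[:,::-1].tolist())
E
```

```text
ang 39.1 ztop 126.1 tilt deg [0.41 0.18] ctr [547.8 -39.7]
ang -6.7 ztop 110.5 tilt deg [ 0.28 -0.06] ctr [547.8 -39.8]
0.74 [263.0, 254.7]
0.91 [288.6, 274.3]
0.81 [241.2, 235.5]
0 [[265.6, 254.8], [287.2, 277.4], [238.8, 234.5]]
7 [[262.1, 254.4], [283.5, 277.2], [235.4, 234.1]]
9 [[261.1, 254.3], [282.5, 277.1], [234.4, 234.0]]
```

The fit to the three rim lines puts the disc top at z = 110.5 mm (home is 110). The same fit on the first picture gave 126.1 (true 126), and the small residual tilt is the same in both. The cap and post marks agree with home, and the arm is clear, so I'll hand in.

```bash
python3 -c "
from station import *
print(hand_in(),get_obs()['time'])"
```

```text
the job is handed in; nothing more can be done
the job is handed in; nothing more can be done
```

The carousel is on the studs and measures fully home. I turned it about 45° clockwise by pushing post A, pressed its cap, backed the arm clear and handed in at about 11 s.

**Last checks**
- **Height and fit:** from the scene camera the disc top is at z = 110.5 mm (110 is home). It is within 1° of a match, and the axis is within 1 mm of my estimate of the hub centre. The fitted tilt is about 0.3°, but the starting picture gave 0.45°, so that is mostly camera bias.
- **Studs and marks:** the stud noses stand up through all three holes, and the cap and post marks agree with home to about 1–3 pixels.
- **Arm:** it touches nothing; the last wrist force was under 1 N.
- **Cassettes and jars:** I did not re-measure these at the end, but the arm never worked near them.

**What disagreed**
- **First push missed:** the real fingertips end about 30 mm short of the reported TCP, so the first pass went over the post without touching it. I corrected for this from two camera views and the force readings.
- **No separate hang seen:** the red marks in the scene picture were in the same place before and after the press. The disc therefore seems to have dropped all the way home on its own.
- **Press rose to about 41 N:** the cap did not move, so force built up quickly before I stopped. That was under the 60 N limit on the carousel. It is just over the 40 N limit that applies to the arm or gripper body, but only the fingertips were in contact.

I viewed nine pictures.

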